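# Pack the stuck cleaning tablet down its pipe

### The job

A washing-machine cleaning tablet has stuck part-way down the upright open pipe on the balcony shelf. Take the long wooden rod out of its stand, push the tablet down the pipe with it until it sits fully on the bottom and press it firmly there, then let go with the rod left standing in the pipe. The short rod stays in the stand.

Things in the scene. Friction and masses are not known exactly. Their poses are not given: they have to be found in the camera images.
- rod_mid (a point): Centre of the long rod: plain brown round wooden dowel, 22 mm diameter, 200 mm long, about 60 g, upright, its z axis up along its length. Its foot starts 35 mm deep in a close-fitting blind hole of a fixed pale bamboo block (70 x 150 mm, 45 mm high) on the shelf; the block's other hole, 80 mm away, holds the short rod. Which is in which hole varies. It lifts straight out.
- short_rod_mid (a point): Centre of the short rod, a bystander: same dowel of 22 mm diameter but only 110 mm long, upright in the other hole of the block. Leave it there.
- pipe_mouth (a point): Centre of the upper end of a fixed upright grey plastic pipe, open on top: outer diameter 50 mm, bore 42 mm, 100 mm tall, on an 84 mm round foot; z up. Bore's floor 94 mm below this point. Shelf top 15 mm above the work surface. Also on the shelf, 50 mm or more clear of pipe and rods: spray bottle 190 mm tall (+y end), peg box 86 mm (-y end), brush 70 mm (far side).
- tablet (a joint): How far the tablet has slid down the pipe, m: white, round, 40 mm diameter, 20 mm high, held in the bore by friction. At 0 its upper face is 24 mm below the mouth; about 5 N slides it; it sits on the bottom at 0.050, upper face 74 mm below the mouth. Starts at 0 to 0.020, stays where left. Firmly home: 10 to 20 N on it once it is down.
- tablet_top (a point): Centre of the tablet's upper face, z up; it goes down with the tablet.
Things that resemble listed ones, but are neither listed nor needed, are in the scene too. Leave any orange, purple or turquoise look-alike of the part that bears rod_mid alone.

How it is judged (in metres and radians):
On the way, in this order (a step that is already met when the one before it is completed fails the run):
1. the long rod is drawn out of its stand (height (world z) of rod_mid above 0.165 m), for 0.1 s.
2. the long rod presses the tablet firmly (over 7 N, for a moment) on the bottom of the pipe (value of joint tablet above 0.047 m and contact force between rod and tablet above 7 N).
At the end, for the whole second after the job is handed in: The tablet is within 4 mm of its bottom position; the long rod stands released and at rest in the pipe, leaning less than 0.4 rad, its centre within 35 mm of the pipe's axis and less than 45 mm above the mouth; the short rod is still in its hole, within 25 mm of its start (value of joint tablet above 0.046 m and horizontal distance between rod_mid and pipe_mouth below 0.035 m and z of rod_mid in the frame of pipe_mouth below 0.045 m and angle between rod_mid's own z axis and vertical below 0.4 rad and linear speed of rod below 0.03 m/s and distance of short_rod_mid from where it was at the start of the episode below 0.025 m); the robot touches nothing.
It fails at once if the short rod is taken out of the stand (distance of short_rod_mid from where it was at the start of the episode above 0.03 m).
It also fails if it takes over 40 s, if anything falls off the work surface, if the arm or the gripper's body presses on something with over 40 N, if the wrist force passes 120 N, or if a joint passes its speed limit or range.

### The arm

A 6-joint arm with a two-finger parallel gripper is mounted at the origin on the work surface. World frame = base frame: x ahead of the robot, y to its left, z up, the work surface at z = 0. Lengths are in mm, angles in rad, forces in N, time in s.
With the tool pointing down it reaches from about 400 to 925 mm from the base axis. Payload 12.5 kg.
Tool frame: the origin (TCP) lies at the very end of the fingers, on their centre line; the grasp point (between the pads) lies 19 mm behind it; z points along the fingers, y is the direction in which the jaws open and shut (so a half turn about z gives the same grasp; the last joint's range is limited). The gripper opens to 95 mm and grips with 3 to 60 N. Pads are 20 mm wide; open, the fingers measure 119 mm over their backs; the gripper's body (75 mm by 180 mm) begins 59 mm behind the grasp point.
Start: joints at [1.045, 0.491, 1.559, -0, 1.092, -0.106], TCP at [254.722, 570.757, 214.661] pointing down, gripper open.
Joint ranges: [-3.1, 3.1], [-0.84, 2.19], [0.05, 2.79], [-1.13, 4.28], [0.06, 2.93], [-2.69, 2.69]. Speed limits (rad/s): [2.22, 2.22, 2.79, 3.14, 3.14, 3.14].

### API

Orientations are given as a unit quaternion [w, x, y, z].
In Python, from rig import robot gives the robot as it stands.
- The arm moves only by the tool jog_arm, never from a script. Its argument "motion" is a list of rows, each an object of numbers: "wx", "wy", "wz": the turn, a rotation vector about the tool's x, y, z in degrees; "x", "y", "z": the shift along the tool's x, y, z in m; "claw": the closure, from -1 (fully open) to 1 (shut). In form: [{"wx": .., "wy": .., "wz": .., "x": .., "y": .., "z": .., "claw": ..}, ...]. A call has 1 to 12 rows; each row is the pose to reach, as a shift and turn from the pose commanded when the call began, along the tool's axes at that moment; what a row does not reach only later rows make up. A row lasts 1/8 s, in which the tool goes at most 62.5 mm and 10.7 degrees, less where a joint would pass 70% of its speed; a pose out of reach is approached as far as the arm can. A call with a gripper value outside its range is refused whole. The fingers move at their own pace and stop on an object; "squeeze" is the grip in N (left out, the last holds). Time passes only in rows, so rows that repeat a pose let the fingers close. It gives the time, the measured TCP pose, the force and the opening at its end, in the units of the state.
- robot.observe(): the state, without advancing time (a new reading comes with each control period).
- robot.capture(name): name is "side" or "top"; returns (picture, depth): 420x560x3 uint8, blue, green, red; 420x560 float32, mm along the optical axis (not along the pixel's ray), 0 where there is no reading.
- robot.get_calibration(name): a dict with "fx", "fy", "cx", "cy" (pixels), "extrinsics" (4x4, takes a point from camera to world coordinates). Camera axes: x right, y down, z forward; pixel columns grow to the right and rows downward; lengths in mm; the calibration is good to about 2 mm. A picture is of the moment at which its call begins. get_calibration takes no time and is no camera call.
- robot.finish_job(): hands the job in, once; it reports no verdict.
The state is a dict: "time": time; "q": joint angles; "joint_vel": joint speeds; "tau": joint torques, N m; "tool_pos": TCP position; "tcp_rot": TCP orientation; "ft_force": force on the tool from outside, world axes, zero at the start; "moment": the same for the moment, N m; "gripper_width": finger opening in mm.
Only numpy, scipy, OpenCV 4.12 (cv2) and the standard library are available. Lean on these libraries where they do the work, as an engineer would, in place of code of your own. Each camera call takes 0.05 s, during which the arm holds its last target.

## Working session

There is one attempt and no reset: what is moved stays moved. The work goes in short steps, Python scripts to look and compute and a tool call to move; the robot and the scene stay as the last step left them, time stands still between calls to the robot, and variables do not carry over. Pictures are saved under pics/ and viewed, and the job is handed in when it is done.

Besides the shell and the picture viewer there is one more tool, called after ">>>" as name(argument=value, ...) on one line, values as JSON. jog_arm: Moves the arm, as the interface text tells. Its arguments: {"type":"object","properties":{"motion":{"type":"array"},"squeeze":{"type":"number"}},"required":["motion"]}

```bash
mkdir -p pics; ls
cat > h.py <<'E'
import numpy as np, cv2
from rig import robot
def cal(n):
    c=robot.get_calibration(n); return c, np.array(c["extrinsics"],float)
def pts(n,u,v,d):
    c,E=cal(n); u=np.asarray(u,float);v=np.asarray(v,float);d=np.asarray(d,float)
    p=np.stack([(u-c["cx"])/c["fx"]*d,(v-c["cy"])/c["fy"]*d,d],-1)
    return p@E[:3,:3].T+E[:3,3]
def plane(n,u,v,z):
    a=pts(n,u,v,1000.); o=cal(n)[1][:3,3]; r=a-o
    return o+r*((z-o[2])/r[...,2:3])
def proj(n,P):
    c,E=cal(n); q=(np.asarray(P)-E[:3,3])@E[:3,:3]
    return q[0]/q[2]*c["fx"]+c["cx"], q[1]/q[2]*c["fy"]+c["cy"]
E
python3 - <<'E'
from h import *
for n in("side","top"):
    p,d=robot.capture(n); cv2.imwrite(f"pics/{n}0.png",p); np.savez(f"{n}0.npz",p=p,d=d)
    print(n,np.round(cal(n)[1],3).tolist(),{k:v for k,v in cal(n)[0].items() if k!="extrinsics"})
print(robot.observe())
E
```

```text
pics
side [[-0.999, -0.024, 0.029, 549.066], [-0.038, 0.682, -0.73, 723.495], [-0.002, -0.731, -0.683, 788.82], [0.0, 0.0, 0.0, 1.0]] {'fx': 440.08835711075994, 'fy': 440.08835711075994, 'cx': 278.9417080106394, 'cy': 201.79294262357396}
top [[0.065, -0.974, 0.218, 370.148], [-0.998, -0.065, 0.009, -5.789], [0.006, -0.218, -0.976, 1026.057], [0.0, 0.0, 0.0, 1.0]] {'fx': 457.7562268552997, 'fy': 457.7562268552997, 'cx': 276.2529366301885, 'cy': 213.51466881518124}
{'time': 0.1, 'q': array([ 1.04542187e+00,  4.91473292e-01,  1.55941824e+00,  3.10744073e-07,
        1.09165174e+00, -1.05619520e-01]), 'joint_vel': array([-0.00021262, -0.00134644, -0.00195709,  0.00077352, -0.00076146,
       -0.00011498]), 'tau': array([ 3.09375151e-03, -6.13624549e+01, -2.58604825e+01,  6.93965773e-02,
        4.69425728e-02,  4.22875542e-05]), 'tool_pos': array([254.59131701, 570.55858723, 214.12607835]), 'tcp_rot': array([-1.47614348e-04,  2.08340104e-01,  9.78056325e-01, -4.51806589e-04]), 'ft_force': array([-0.14624099, -0.00621603,  0.18092091]), 'moment': array([ 0.03081803,  0.03961461, -0.04721419]), 'gripper_width': 94.93259320265338}
```

View pics/side0.png

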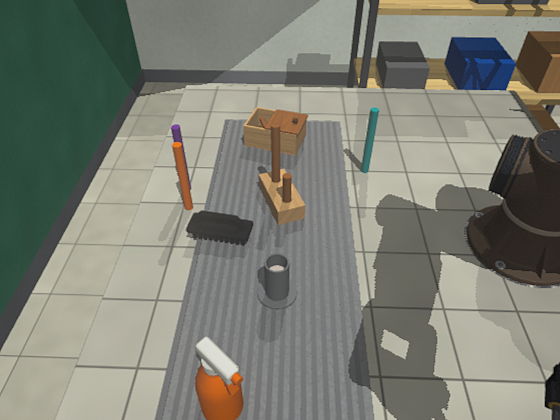

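View pics/top0.png

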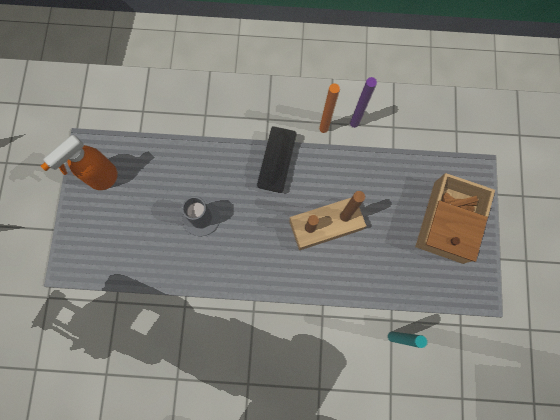

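Run:
```python
from h import *
s=np.load("side0.npz");t=np.load("top0.npz")
a=cv2.resize(t["p"][170:255,170:390],None,fx=3.6,fy=3.6,interpolation=cv2.INTER_CUBIC)
b=cv2.resize(s["p"][110:310,170:320],None,fx=3,fy=3,interpolation=cv2.INTER_CUBIC)
cv2.imwrite("pics/c_top.png",a);cv2.imwrite("pics/c_side.png",b)
```

```text
(no output)
```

View pics/c_top.png

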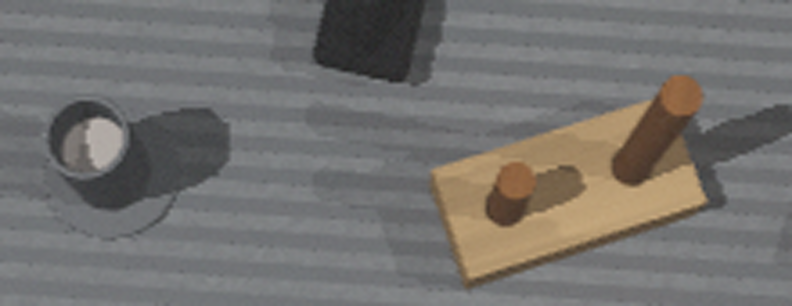

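View pics/c_side.png

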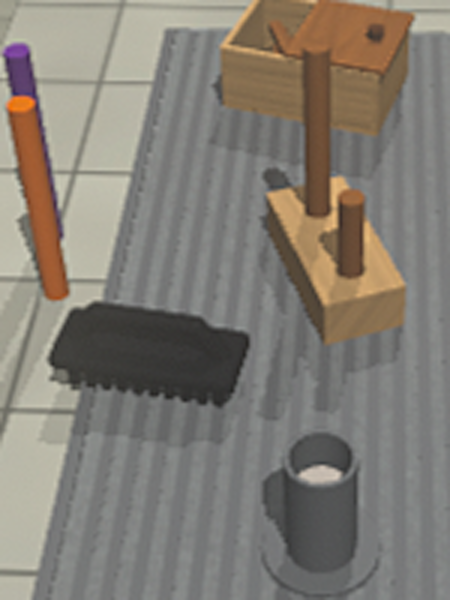

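The candidates in the top view are:
- brown tall dowel, top at about (360,197)
- brown short dowel at (313,220)
- orange rod at (334,88)
- purple rod at (370,82)
- turquoise rod at (421,341)

The long rod is the tall brown one in the bamboo block, and the crop confirms it. The pipe mouth is at about (194,209), with the white tablet inside.

Run:
```python
from h import *
def top(n,z0,box,dz=8):
    f=np.load(f"{n}0.npz");d=f["d"]
    vv,uu=np.mgrid[0:420,0:560]; P=pts(n,uu,vv,d)
    m=(abs(P[...,2]-z0)<dz)&(d>0)
    b=np.zeros_like(m);b[box[1]:box[3],box[0]:box[2]]=1;m&=b
    Q=P[m]; (c,r)=cv2.minEnclosingCircle(Q[:,:2].astype(np.float32))
    print(n,z0,m.sum(),"med z",np.median(Q[:,2]).round(1),"mean",Q.mean(0).round(1),"circ",np.round(c,1),round(r,1), "raypix",plane(n,uu[m].mean(),vv[m].mean(),z0).round(1))
for n,L,S,Pm in (("top",(345,180,375,215),(300,205,325,235),(175,190,220,235)),("side",(262,115,285,145),(275,165,298,190),(255,245,300,280))):
    top(n,225,L,6);top(n,135,S,6);top(n,115,Pm,4)
# ray approach by hand pixels, two views
print(plane("top",359.7,196.7,225),plane("side",170+317/3,110+50/3,225))
print(plane("top",313.3,220.3,135),plane("side",170+351/3,110+198/3,135))
print(plane("top",194.4,208.6,115),plane("side",170+321/3,110+459/3,115))
# tablet depth inside bore
f=np.load("top0.npz");
vv,uu=np.mgrid[195:230,180:212]; P=pts("top",uu,vv,f["d"][195:230,180:212])
w=f["p"][195:230,180:212].min(2)>120
print("tablet z",np.median(P[w],axis=0),w.sum())
```

```text
top 225 118 med z 225.8 mean [ 590.4 -145.   225.6] circ [ 590.9 -145.8] 10.8 raypix [ 590.6 -145.1  225. ]
top 135 94 med z 135.7 mean [560.9 -71.4 135.7] circ [561.2 -71.3] 10.7 raypix [561.1 -71.4 135. ]
top 115 147 med z 115.6 mean [575.2 171.2 115.5] circ [575.3 171.7] 24.9 raypix [575.3 171.3 115. ]
side 225 52 med z 222.7 mean [ 593.2 -142.   222.6] circ [ 593.7 -144.5] 13.5 raypix [ 593.  -138.3  225. ]
side 135 56 med z 132.7 mean [564.  -67.3 132.5] circ [563.3 -68.1] 11.6 raypix [563.9 -64.3 135. ]
side 115 133 med z 113.2 mean [577.8 175.9 113.3] circ [577.2 173.8] 25.7 raypix [577.7 177.6 115. ]
[ 590.48163734 -147.15362291  225.        ] [ 590.18928771 -131.53301797  225.        ]
[560.52652767 -72.10086675 135.        ] [561.61494698 -63.8807665  135.        ]
[572.99317785 169.98713085 115.        ] [575.05900661 178.01516433 115.        ]
tablet z [581.89636331 170.19947916  82.54806873] 181
```

```bash
cat >> h.py <<'E'
from scipy.spatial.transform import Rotation as Ro
def shift(target):
    o=robot.observe(); q=o["tcp_rot"]; R=Ro.from_quat([q[1],q[2],q[3],q[0]]).as_matrix()
    return (R.T@(np.asarray(target)-o["tool_pos"])/1000).round(4)
E
python3 - <<'E'
from h import *
print(shift([592,-145,300]), cal("top")[1][:3,3])
E
```

```text
[-0.5997 -0.516  -0.0854] [ 370.14790721   -5.78855461 1026.05676995]
```

>>> jog_arm(motion=[{"x": 0, "y": 0, "z": -0.06, "claw": -1}, {"x": -0.03, "y": -0.026, "z": -0.0854, "claw": -1}, {"x": -0.6, "y": -0.516, "z": -0.0854, "claw": -1}, {"x": -0.6, "y": -0.516, "z": -0.0854, "claw": -1}, {"x": -0.6, "y": -0.516, "z": -0.0854, "claw": -1}, {"x": -0.6, "y": -0.516, "z": -0.0854, "claw": -1}, {"x": -0.6, "y": -0.516, "z": -0.0854, "claw": -1}, {"x": -0.6, "y": -0.516, "z": -0.0854, "claw": -1}, {"x": -0.6, "y": -0.516, "z": -0.0854, "claw": -1}, {"x": -0.6, "y": -0.516, "z": -0.0854, "claw": -1}, {"x": -0.6, "y": -0.516, "z": -0.0854, "claw": -1}, {"x": -0.6, "y": -0.516, "z": -0.0854, "claw": -1}])

```text
validation failed for argument at $.mo...
```

Run:
```python
from h import *
o=robot.observe();print(o["time"],o["tool_pos"],o["tcp_rot"],o["q"]); print(shift([592,-145,300]),shift([592,-145,161]))
```

```text
0.1 [254.59131701 570.55858723 214.12607835] [-1.47614348e-04  2.08340104e-01  9.78056325e-01 -4.51806589e-04] [ 1.04542187e+00  4.91473292e-01  1.55941824e+00  3.10744073e-07
  1.09165174e+00 -1.05619520e-01]
[-0.5997 -0.516  -0.0854] [-0.5997 -0.5159  0.0536]
```

>>> jog_arm(motion=[{"wx": 0, "wy": 0, "wz": 0, "x": 0, "y": 0, "z": -0.06, "claw": -1}, {"wx": 0, "wy": 0, "wz": 0, "x": -0.03, "y": -0.026, "z": -0.0854, "claw": -1}, {"wx": 0, "wy": 0, "wz": 0, "x": -0.6, "y": -0.516, "z": -0.0854, "claw": -1}, {"wx": 0, "wy": 0, "wz": 0, "x": -0.6, "y": -0.516, "z": -0.0854, "claw": -1}, {"wx": 0, "wy": 0, "wz": 0, "x": -0.6, "y": -0.516, "z": -0.0854, "claw": -1}, {"wx": 0, "wy": 0, "wz": 0, "x": -0.6, "y": -0.516, "z": -0.0854, "claw": -1}, {"wx": 0, "wy": 0, "wz": 0, "x": -0.6, "y": -0.516, "z": -0.0854, "claw": -1}, {"wx": 0, "wy": 0, "wz": 0, "x": -0.6, "y": -0.516, "z": -0.0854, "claw": -1}, {"wx": 0, "wy": 0, "wz": 0, "x": -0.6, "y": -0.516, "z": -0.0854, "claw": -1}, {"wx": 0, "wy": 0, "wz": 0, "x": -0.6, "y": -0.516, "z": -0.0854, "claw": -1}, {"wx": 0, "wy": 0, "wz": 0, "x": -0.6, "y": -0.516, "z": -0.0854, "claw": -1}, {"wx": 0, "wy": 0, "wz": 0, "x": -0.6, "y": -0.516, "z": -0.0854, "claw": -1}])

```text
time: 1.6
tool_pos: [538.7, -32.5, 299.9]
tcp_rot: [-0.0, 0.208, 0.978, 0.0]
ft_force: [1.0, 0.4, 0.4]
gripper_width: 95.2
```

Run:
```python
from h import *
o=robot.observe();print(o["time"],o["tool_pos"],o["tcp_rot"],o["q"]); print(shift([592,-145,300]),shift([592,-145,161]))
```

```text
1.6 [538.73733828 -32.52385196 299.92337656] [-6.74725698e-05  2.08470487e-01  9.78028652e-01  8.20110328e-05] [-1.82788617e-01  2.89220262e-01  1.64758546e+00  1.79516613e-04
  1.20491737e+00 -1.33362753e+00]
[-0.0945 -0.081  -0.0001] [-0.0945 -0.081   0.1389]
```

>>> jog_arm(motion=[{"wx": 0, "wy": 0, "wz": 0, "x": -0.0945, "y": -0.081, "z": 0, "claw": -1}, {"wx": 0, "wy": 0, "wz": 0, "x": -0.0945, "y": -0.081, "z": 0, "claw": -1}, {"wx": 0, "wy": 0, "wz": 0, "x": -0.0945, "y": -0.081, "z": 0, "claw": -1}, {"wx": 0, "wy": 0, "wz": 0, "x": -0.0945, "y": -0.081, "z": 0, "claw": -1}])

```text
time: 2.1
tool_pos: [591.1, -142.6, 299.5]
tcp_rot: [-0.001, 0.209, 0.978, 0.0]
ft_force: [-0.4, 0.2, 0.2]
gripper_width: 94.9
```

Run:
```python
from h import *
p,d=robot.capture("side");cv2.imwrite("pics/s1.png",p)
o=robot.observe();print(o["time"],o["tool_pos"],o["ft_force"]); print(shift([592,-145,161]))
```

```text
2.15 [ 591.10348315 -142.0206148   299.8860286 ] [ 0.1297641   0.39471832 -0.26785974]
[-0.0021 -0.0024  0.1389]
```

View pics/s1.png

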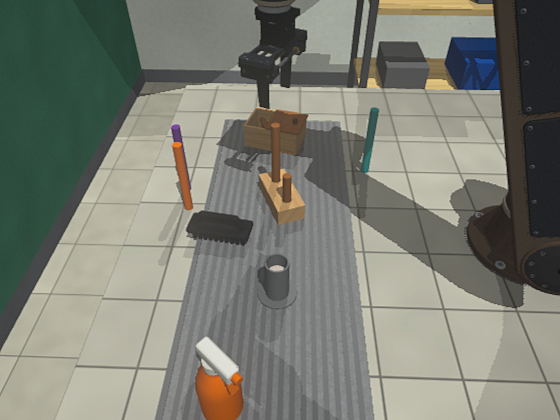

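The open jaws, with fingers at about (265,95) and (286,75), straddle the long rod's line, whose top is at (276,126). I'll descend and grip.

>>> jog_arm(motion=[{"wx": 0, "wy": 0, "wz": 0, "x": -0.002, "y": -0.002, "z": 0.05, "claw": -1}, {"wx": 0, "wy": 0, "wz": 0, "x": -0.002, "y": -0.002, "z": 0.1, "claw": -1}, {"wx": 0, "wy": 0, "wz": 0, "x": -0.002, "y": -0.002, "z": 0.139, "claw": -1}, {"wx": 0, "wy": 0, "wz": 0, "x": -0.002, "y": -0.002, "z": 0.139, "claw": -1}, {"wx": 0, "wy": 0, "wz": 0, "x": -0.002, "y": -0.002, "z": 0.139, "claw": 1}, {"wx": 0, "wy": 0, "wz": 0, "x": -0.002, "y": -0.002, "z": 0.139, "claw": 1}, {"wx": 0, "wy": 0, "wz": 0, "x": -0.002, "y": -0.002, "z": 0.139, "claw": 1}, {"wx": 0, "wy": 0, "wz": 0, "x": -0.002, "y": -0.002, "z": 0.139, "claw": 1}, {"wx": 0, "wy": 0, "wz": 0, "x": -0.002, "y": -0.002, "z": 0.139, "claw": 1}, {"wx": 0, "wy": 0, "wz": 0, "x": -0.002, "y": -0.002, "z": 0.139, "claw": 1}], squeeze=50)

```text
time: 3.4
tool_pos: [592.5, -145.6, 161.0]
tcp_rot: [-0.0, 0.208, 0.978, 0.0]
ft_force: [0.3, -0.1, -0.8]
gripper_width: 40.6
```

Run:
```python
from h import *
o=robot.observe();print(o["time"],o["tool_pos"],o["ft_force"],o["gripper_width"]); print(shift([592,-145,161]))
```

```text
3.4 [ 592.53202735 -145.59023327  161.01053928] [ 0.32874972 -0.06116622 -0.81131892] 40.58446259168019
[0.0007 0.0003 0.    ]
```

Still closing.

>>> jog_arm(motion=[{"wx": 0, "wy": 0, "wz": 0, "x": 0, "y": 0, "z": 0, "claw": 1}, {"wx": 0, "wy": 0, "wz": 0, "x": 0, "y": 0, "z": 0, "claw": 1}, {"wx": 0, "wy": 0, "wz": 0, "x": 0, "y": 0, "z": 0, "claw": 1}, {"wx": 0, "wy": 0, "wz": 0, "x": 0, "y": 0, "z": 0, "claw": 1}])

```text
time: 3.9
tool_pos: [592.5, -145.5, 161.0]
tcp_rot: [-0.0, 0.208, 0.978, 0.0]
ft_force: [-0.3, 0.7, -0.7]
gripper_width: 21.0
```

Run:
```python
from h import *
o=robot.observe();print(o["time"],o["tool_pos"],o["ft_force"],o["gripper_width"])
```

```text
3.9 [ 592.51835113 -145.54807858  160.96534963] [-0.25913366  0.74716607 -0.69336599] 21.013216400875898
```

>>> jog_arm(motion=[{"wx": 0, "wy": 0, "wz": 0, "x": 0, "y": 0, "z": -0.01, "claw": 1}, {"wx": 0, "wy": 0, "wz": 0, "x": 0, "y": 0, "z": -0.025, "claw": 1}, {"wx": 0, "wy": 0, "wz": 0, "x": 0, "y": 0, "z": -0.04, "claw": 1}, {"wx": 0, "wy": 0, "wz": 0, "x": 0, "y": 0, "z": -0.07, "claw": 1}, {"wx": 0, "wy": 0, "wz": 0, "x": 0, "y": 0, "z": -0.1, "claw": 1}, {"wx": 0, "wy": 0, "wz": 0, "x": 0, "y": 0, "z": -0.13, "claw": 1}, {"wx": 0, "wy": 0, "wz": 0, "x": 0, "y": 0, "z": -0.13, "claw": 1}])

```text
time: 4.78
tool_pos: [593.1, -145.7, 294.0]
tcp_rot: [0.002, 0.208, 0.978, -0.0]
ft_force: [0.2, -0.5, -1.0]
gripper_width: 21.5
```

Run:
```python
from h import *
for n in("side","top"):
    p,d=robot.capture(n);cv2.imwrite(f"pics/{n}2.png",p);np.savez(f"{n}2.npz",p=p,d=d)
o=robot.observe();print(o["time"],o["tool_pos"],o["ft_force"],o["gripper_width"])
print(shift([576,172.5,291]))
```

```text
4.875 [ 592.25585638 -145.4569407   290.90279163] [-0.48020494 -0.49623391 -0.58864756] 21.612795162638076
[ 1.444e-01  2.837e-01 -1.000e-04]
```

View pics/side2.png

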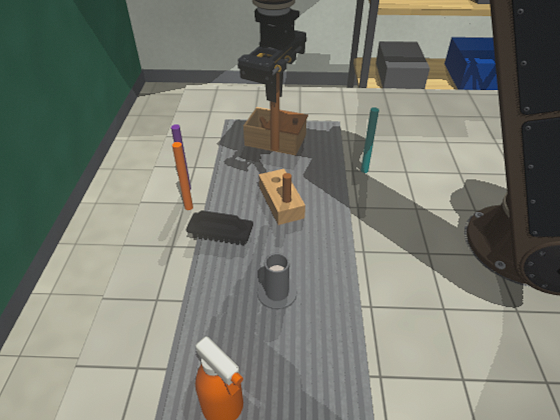

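The rod is out and upright, with its foot at about (276,150). The short rod is still in the block at (287,188). Next I'll carry the long rod over the pipe.

>>> jog_arm(motion=[{"wx": 0, "wy": 0, "wz": 0, "x": 0.02, "y": 0.039, "z": 0, "claw": 1}, {"wx": 0, "wy": 0, "wz": 0, "x": 0.041, "y": 0.081, "z": 0, "claw": 1}, {"wx": 0, "wy": 0, "wz": 0, "x": 0.062, "y": 0.122, "z": 0, "claw": 1}, {"wx": 0, "wy": 0, "wz": 0, "x": 0.083, "y": 0.163, "z": 0, "claw": 1}, {"wx": 0, "wy": 0, "wz": 0, "x": 0.104, "y": 0.204, "z": 0, "claw": 1}, {"wx": 0, "wy": 0, "wz": 0, "x": 0.124, "y": 0.244, "z": 0, "claw": 1}, {"wx": 0, "wy": 0, "wz": 0, "x": 0.137, "y": 0.27, "z": 0, "claw": 1}, {"wx": 0, "wy": 0, "wz": 0, "x": 0.144, "y": 0.284, "z": 0, "claw": 1}, {"wx": 0, "wy": 0, "wz": 0, "x": 0.144, "y": 0.284, "z": 0, "claw": 1}, {"wx": 0, "wy": 0, "wz": 0, "x": 0.144, "y": 0.284, "z": 0, "claw": 1}])

```text
time: 6.12
tool_pos: [576.9, 171.5, 290.7]
tcp_rot: [-0.0, 0.209, 0.978, -0.0]
ft_force: [-0.2, -0.6, -0.5]
gripper_width: 21.2
```

Run:
```python
from h import *
for n in("side","top"):
    p,d=robot.capture(n);np.savez(f"{n}3.npz",p=p,d=d)
    if n=="side": cv2.imwrite("pics/s3.png",cv2.resize(p[60:320,180:380],None,fx=2.3,fy=2.3))
    vv,uu=np.mgrid[0:420,0:560];P=pts(n,uu,vv,d)
    hsv=cv2.cvtColor(p,cv2.COLOR_BGR2HSV)
    m=(hsv[...,0]<18)&(hsv[...,1]>90)&(d>0)&(np.hypot(P[...,0]-576,P[...,1]-172)<40)&(P[...,2]>140)
    for lo,hi in((150,180),(180,210),(210,240),(240,270)):
        k=m&(P[...,2]>lo)&(P[...,2]<hi)
        if k.sum()>10: print(n,lo,k.sum(),P[k].mean(0).round(1),P[k].min(0).round(1),P[k].max(0).round(1))
    if m.any(): print("zmin",P[m][:,2].min())
o=robot.observe();print(o["time"],o["tool_pos"],o["ft_force"],o["gripper_width"])
```

```text
side 150 95 [576.  182.1 167.9] [567.3 174.6 153.8] [585.9 186.4 179.8]
side 180 121 [576.2 182.  195.3] [567.3 175.1 180.8] [585.6 185.9 210. ]
side 210 130 [576.1 182.  225.2] [567.3 175.2 210.3] [585.2 185.6 239.8]
side 240 141 [576.4 182.  255.5] [567.3 174.7 240.1] [588.2 186.4 270. ]
zmin 153.83295306884384
top 150 12 [566.5 167.6 168.7] [564.7 163.9 159.9] [568.9 171.4 178.4]
zmin 159.87486476565914
6.225 [576.93700083 171.43199481 290.96619937] [ 0.27421964 -0.0641313  -0.03891844] 21.07027825676413
```

View pics/s3.png

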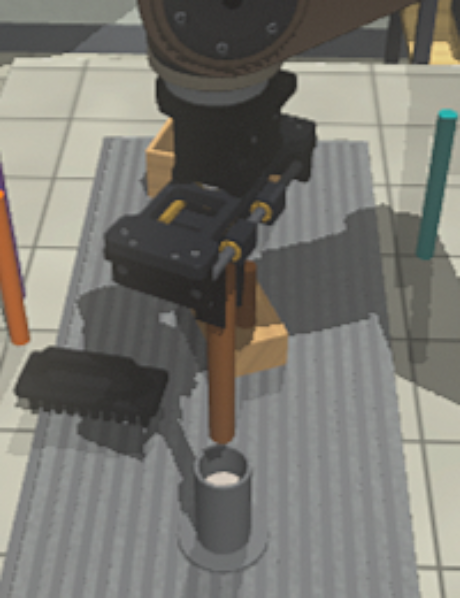

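The rod is upright, with its foot about 40 mm above the mouth. In the side view it is centred on the pipe to within 1–2 mm, against 10 mm of clearance. I'll lower it in and push.

>>> jog_arm(motion=[{"wx": 0, "wy": 0, "wz": 0, "x": 0, "y": 0.001, "z": 0.02, "claw": 1}, {"wx": 0, "wy": 0, "wz": 0, "x": 0, "y": 0.001, "z": 0.04, "claw": 1}, {"wx": 0, "wy": 0, "wz": 0, "x": 0, "y": 0.001, "z": 0.055, "claw": 1}, {"wx": 0, "wy": 0, "wz": 0, "x": 0, "y": 0.001, "z": 0.064, "claw": 1}, {"wx": 0, "wy": 0, "wz": 0, "x": 0, "y": 0.001, "z": 0.07, "claw": 1}, {"wx": 0, "wy": 0, "wz": 0, "x": 0, "y": 0.001, "z": 0.075, "claw": 1}, {"wx": 0, "wy": 0, "wz": 0, "x": 0, "y": 0.001, "z": 0.08, "claw": 1}, {"wx": 0, "wy": 0, "wz": 0, "x": 0, "y": 0.001, "z": 0.085, "claw": 1}, {"wx": 0, "wy": 0, "wz": 0, "x": 0, "y": 0.001, "z": 0.085, "claw": 1}])

```text
time: 7.35
tool_pos: [577.1, 173.4, 205.7]
tcp_rot: [-0.0, 0.208, 0.978, 0.0]
ft_force: [0.4, -0.3, -0.2]
gripper_width: 21.4
```

Run:
```python
from h import *
o=robot.observe();print(o["time"],o["tool_pos"],o["ft_force"],o["moment"],o["gripper_width"])
```

```text
7.35 [577.14708697 173.42493993 205.68215373] [ 0.3680788  -0.31622563 -0.24009414] [ 0.00411727 -0.0153306  -0.04090037] 21.441395199428367
```

Run:
```python
from h import *
p,d=robot.capture("side")
cv2.imwrite("pics/s4.png",cv2.resize(p[130:320,200:360],None,fx=3,fy=3,interpolation=cv2.INTER_CUBIC))
o=robot.observe();print(o["time"],o["tool_pos"],o["ft_force"])
```

```text
7.4 [577.10739246 173.46571289 205.68938707] [-0.49070587 -0.52837779 -0.06524214]
```

View pics/s4.png

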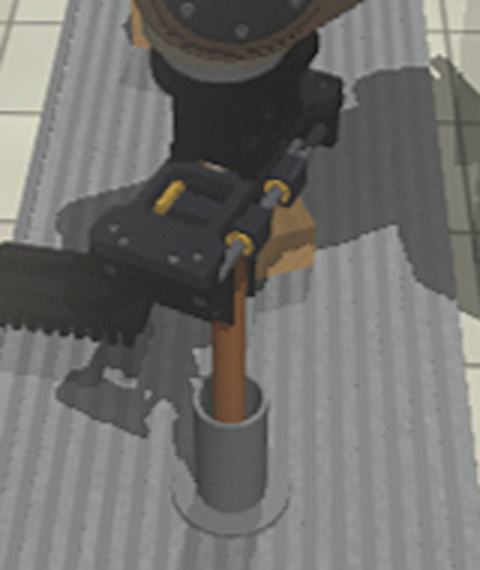

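The rod is inside the pipe, at about (229,400) in the crop, and nothing is jammed. I'll keep going slowly.

>>> jog_arm(motion=[{"wx": 0, "wy": 0, "wz": 0, "x": 0, "y": 0, "z": 0.004, "claw": 1}, {"wx": 0, "wy": 0, "wz": 0, "x": 0, "y": 0, "z": 0.008, "claw": 1}, {"wx": 0, "wy": 0, "wz": 0, "x": 0, "y": 0, "z": 0.012, "claw": 1}, {"wx": 0, "wy": 0, "wz": 0, "x": 0, "y": 0, "z": 0.016, "claw": 1}])

```text
time: 7.9
tool_pos: [577.2, 173.4, 189.8]
tcp_rot: [0.0, 0.208, 0.978, 0.0]
ft_force: [-0.1, -0.4, 4.0]
gripper_width: 21.2
```

>>> jog_arm(motion=[{"wx": 0, "wy": 0, "wz": 0, "x": 0, "y": 0, "z": 0.003, "claw": 1}, {"wx": 0, "wy": 0, "wz": 0, "x": 0, "y": 0, "z": 0.006, "claw": 1}, {"wx": 0, "wy": 0, "wz": 0, "x": 0, "y": 0, "z": 0.009, "claw": 1}])

```text
time: 8.28
tool_pos: [577.2, 173.4, 180.9]
tcp_rot: [0.0, 0.208, 0.978, 0.0]
ft_force: [-0.6, -0.4, 4.6]
gripper_width: 21.5
```

>>> jog_arm(motion=[{"wx": 0, "wy": 0, "wz": 0, "x": 0, "y": 0, "z": 0.001, "claw": 1}, {"wx": 0, "wy": 0, "wz": 0, "x": 0, "y": 0, "z": 0.002, "claw": 1}])

```text
time: 8.52
tool_pos: [577.2, 173.4, 179.0]
tcp_rot: [0.0, 0.208, 0.978, 0.0]
ft_force: [0.1, 0.5, 4.1]
gripper_width: 21.2
```

>>> jog_arm(motion=[{"wx": 0, "wy": 0, "wz": 0, "x": 0, "y": 0, "z": 0.001, "claw": 1}])

```text
time: 8.65
tool_pos: [577.2, 173.4, 178.1]
tcp_rot: [0.0, 0.208, 0.978, 0.0]
ft_force: [-0.4, 0.4, 5.4]
gripper_width: 21.3
```

>>> jog_arm(motion=[{"wx": 0, "wy": 0, "wz": 0, "x": 0, "y": 0, "z": 0.001, "claw": 1}])

```text
time: 8.78
tool_pos: [577.2, 173.4, 177.0]
tcp_rot: [0.0, 0.208, 0.978, 0.0]
ft_force: [0.5, 0.5, 3.3]
gripper_width: 21.4
```

>>> jog_arm(motion=[{"wx": 0, "wy": 0, "wz": 0, "x": 0, "y": 0, "z": 0.001, "claw": 1}])

```text
time: 8.9
tool_pos: [577.4, 173.4, 176.5]
tcp_rot: [0.0, 0.208, 0.978, 0.0]
ft_force: [-1.5, 0.1, 13.5]
gripper_width: 21.4
```

>>> jog_arm(motion=[{"wx": 0, "wy": 0, "wz": 0, "x": 0, "y": 0, "z": 0.001, "claw": 1}])

```text
time: 9.02
tool_pos: [577.6, 173.4, 176.2]
tcp_rot: [0.001, 0.208, 0.978, 0.0]
ft_force: [-2.4, -0.9, 17.8]
gripper_width: 21.5
```

The tablet is bottomed: the TCP stopped at 176.5 mm against a predicted 177, and the force rose from 4.5 to about 18 N. I'll hold briefly, ease the load and open.

>>> jog_arm(motion=[{"wx": 0, "wy": 0, "wz": 0, "x": 0, "y": 0, "z": 0, "claw": 1}, {"wx": 0, "wy": 0, "wz": 0, "x": 0, "y": 0, "z": 0, "claw": 1}, {"wx": 0, "wy": 0, "wz": 0, "x": 0, "y": 0, "z": -0.001, "claw": 1}, {"wx": 0, "wy": 0, "wz": 0, "x": 0, "y": 0, "z": -0.0015, "claw": 1}, {"wx": 0, "wy": 0, "wz": 0, "x": 0, "y": 0, "z": -0.0015, "claw": 1}])

```text
time: 9.65
tool_pos: [577.3, 173.4, 176.5]
tcp_rot: [0.0, 0.208, 0.978, 0.0]
ft_force: [-1.4, 0.2, 4.8]
gripper_width: 21.6
```

Run:
```python
from h import *
o=robot.observe();print(o["time"],o["tool_pos"],o["ft_force"],o["tcp_rot"])
p,d=robot.capture("side")
cv2.imwrite("pics/s5.png",cv2.resize(p[130:320,200:360],None,fx=3,fy=3,interpolation=cv2.INTER_CUBIC))
```

```text
9.65 [577.25792914 173.38379616 176.53150319] [-1.40233163  0.24796691  4.75528102] [4.34127561e-05 2.08374688e-01 9.78049071e-01 5.61543078e-05]
```

View pics/s5.png

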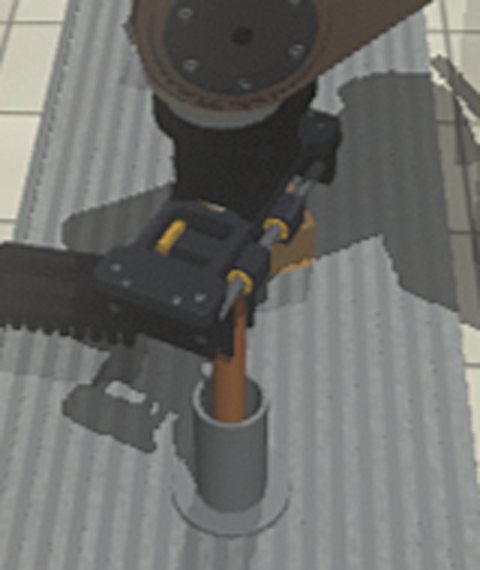

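The rod is deep in the pipe, upright at about (229,400) in the crop. I'll open the gripper.

>>> jog_arm(motion=[{"wx": 0, "wy": 0, "wz": 0, "x": 0, "y": 0, "z": 0, "claw": 0.4}, {"wx": 0, "wy": 0, "wz": 0, "x": 0, "y": 0, "z": 0, "claw": 0.2}, {"wx": 0, "wy": 0, "wz": 0, "x": 0, "y": 0, "z": 0, "claw": -1}, {"wx": 0, "wy": 0, "wz": 0, "x": 0, "y": 0, "z": 0, "claw": -1}, {"wx": 0, "wy": 0, "wz": 0, "x": 0, "y": 0, "z": 0, "claw": -1}, {"wx": 0, "wy": 0, "wz": 0, "x": 0, "y": 0, "z": 0, "claw": -1}, {"wx": 0, "wy": 0, "wz": 0, "x": 0, "y": 0, "z": 0, "claw": -1}, {"wx": 0, "wy": 0, "wz": 0, "x": 0, "y": 0, "z": 0, "claw": -1}, {"wx": 0, "wy": 0, "wz": 0, "x": 0, "y": 0, "z": 0, "claw": -1}, {"wx": 0, "wy": 0, "wz": 0, "x": 0, "y": 0, "z": 0, "claw": -1}])

```text
time: 10.95
tool_pos: [577.2, 173.4, 176.5]
tcp_rot: [0.0, 0.208, 0.978, 0.0]
ft_force: [0.3, 0.2, 0.5]
gripper_width: 95.0
```

Run:
```python
from h import *
o=robot.observe();print(o["time"],o["tool_pos"],o["ft_force"],o["gripper_width"])
p,d=robot.capture("side")
cv2.imwrite("pics/s6.png",cv2.resize(p[130:320,200:360],None,fx=3,fy=3,interpolation=cv2.INTER_CUBIC))
```

```text
10.95 [577.22246638 173.38566393 176.53394562] [0.2647142  0.17103473 0.54543416] 95.00498087650483
```

View pics/s6.png

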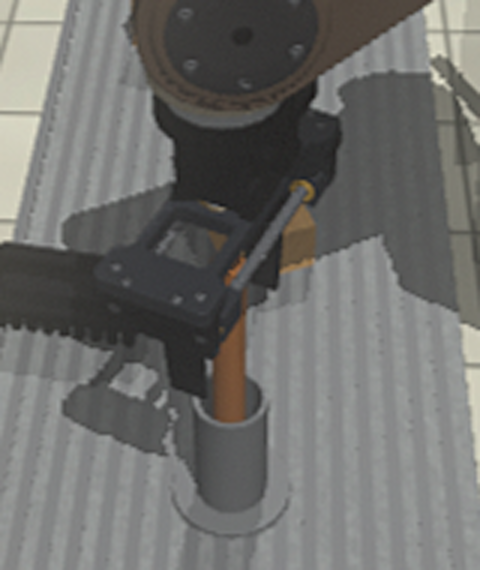

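The jaws are fully open and the rod still stands upright. I'll lift straight off.

>>> jog_arm(motion=[{"wx": 0, "wy": 0, "wz": 0, "x": 0, "y": 0, "z": -0.02, "claw": -1}, {"wx": 0, "wy": 0, "wz": 0, "x": 0, "y": 0, "z": -0.05, "claw": -1}, {"wx": 0, "wy": 0, "wz": 0, "x": 0, "y": 0, "z": -0.08, "claw": -1}, {"wx": 0, "wy": 0, "wz": 0, "x": 0, "y": 0, "z": -0.12, "claw": -1}, {"wx": 0, "wy": 0, "wz": 0, "x": 0, "y": 0, "z": -0.16, "claw": -1}, {"wx": 0, "wy": 0, "wz": 0, "x": 0, "y": -0.05, "z": -0.16, "claw": -1}, {"wx": 0, "wy": 0, "wz": 0, "x": 0, "y": -0.1, "z": -0.16, "claw": -1}, {"wx": 0, "wy": 0, "wz": 0, "x": 0, "y": -0.14, "z": -0.16, "claw": -1}, {"wx": 0, "wy": 0, "wz": 0, "x": 0, "y": -0.14, "z": -0.16, "claw": -1}, {"wx": 0, "wy": 0, "wz": 0, "x": 0, "y": -0.14, "z": -0.16, "claw": -1}])

```text
time: 12.25
tool_pos: [520.4, 45.8, 336.7]
tcp_rot: [0.0, 0.209, 0.978, 0.0]
ft_force: [0.2, 0.8, -0.2]
gripper_width: 95.2
```

Run:
```python
from h import *
o=robot.observe();print(o["time"],o["tool_pos"],o["ft_force"])
for n in("side","top"):
    p,d=robot.capture(n);cv2.imwrite(f"pics/{n}7.png",p)
    vv,uu=np.mgrid[0:420,0:560];P=pts(n,uu,vv,d)
    hsv=cv2.cvtColor(p,cv2.COLOR_BGR2HSV)
    m=(hsv[...,0]<18)&(hsv[...,1]>90)&(d>0)
    m1=m&(np.hypot(P[...,0]-576,P[...,1]-172)<60)&(P[...,2]>117)
    k=m1&(P[...,2]>P[m1][:,2].max()-6)
    print(n,"rod top",P[k].mean(0).round(1),"zmax",P[m1][:,2].max())
    for lo in(120,160,200):
        k=m1&(P[...,2]>lo)&(P[...,2]<lo+30)
        if k.any():print(lo,P[k].mean(0).round(1))
    m2=m&(np.hypot(P[...,0]-562,P[...,1]+70)<20)&(abs(P[...,2]-135)<6)
    if m2.any():print("short",P[m2].mean(0).round(1))
```

```text
12.25 [520.40165653  45.76787133 336.68369777] [ 0.16179548  0.7905066  -0.16710011]
side rod top [564.3 117.8 413.5] zmax 414.28776026934355
120 [576.6 184.3 135.5]
160 [577.3 184.5 174.9]
200 [576.1 184.1 215.5]
short [563.9 -67.5 132.9]
top rod top [566.6 168.3 209.1] zmax 210.79669519991148
120 [571.1 164.8 138.2]
160 [566.9 169.6 175.5]
200 [566.8 168.6 205.7]
short [560.8 -71.3 135.9]
```

View pics/side7.png

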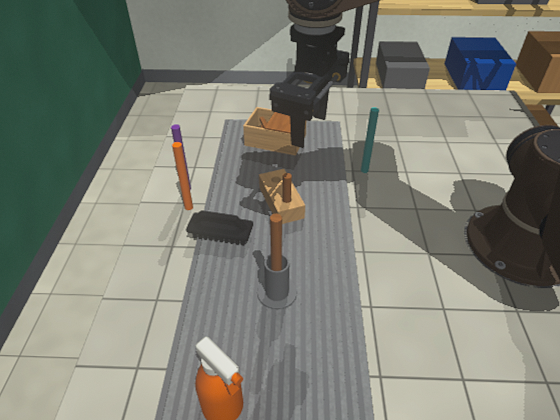

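Run:
```python
from h import *
p,d=robot.capture("side")
vv,uu=np.mgrid[0:420,0:560];P=pts("side",uu,vv,d)
k=(P[...,2]>225)&(P[...,2]<265)&(np.hypot(P[...,0]-576,P[...,1]-175)<30)&(d>0)
print(k.sum(),P[k].max(0),P[k&(P[...,2]>234)].mean(0))
o=robot.observe();print(o["time"],abs(o["joint_vel"]).max())
```

```text
153 [588.81210175 187.15058978 241.10428842] [577.60868974 177.24519703 238.65498521]
12.4 0.002511479716546547
```

```bash
python3 -c "
from rig import robot
print(robot.finish_job())"
```

```text
the job is handed in; nothing more can be done
None
```

I drew the long brown rod out of its stand and pushed the tablet down the pipe to the bottom. I pressed it there, then let go with the rod standing in the pipe. The job was handed in at about 12.4 s; it reports no verdict.

**Pressing:** the tablet slid at about 4–5 N. The rod stopped at TCP z 176.5 mm, against a predicted 177, and the force rose to about 18 N.

**Last checks:**
- **Rod:** it stands upright and free, within a few millimetres of the pipe's axis. Its top is at about z 240 mm, against 241 expected if the tablet is fully down.
- **Short rod:** it had not moved, to within 1 mm in both cameras.
- **Robot:** it was clear of everything, with the arm parked away from the rod.

**Disagreements:**
- The two cameras differed by about 2–4 mm throughout, so I averaged them.
- In the last top view I could not get the height of the rod's end: that view read no higher than z 211 mm, probably hidden by the gripper. The height comes from the side view only.
- My first move call was refused because it lacked the turn fields; nothing moved.

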